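# Post the spent sample bottle into the disposal box

### The job

Take the amber sample bottle with the red cap and push it, base first, down through the orange sprung flap on top of the white disposal box, keeping hold of it until it has pushed the flap well open. Let it drop inside and draw back so that the flap shuts. Leave the bottle with the white cap standing where it is.

Things in the scene. Friction and masses are not known exactly. Their poses are not given: they have to be found in the camera images.
- red_vial: The spent bottle: a straight upright round bottle of amber glass with a red screw cap, 40 mm across and 105 mm tall over all, about 0.16 kg (varies); the red cap is the top 28 mm (39 mm across). It stands loose on the bench. Origin at the centre of its underside, z up through the cap.
- white_vial: A bottle of the same shape and size but with a white cap, to be left standing. Origin at the centre of its underside, z up.
- mouth (a point): Centre of the opening in the top of the white disposal box, at rim level, 190 mm above the bench; axes are the box's. Opening 80 mm (x) by 90 mm (y). The box is fixed, hollow, smooth plastic, 140 (x) by 130 (y) by 190 mm high, its middle 22 mm to +x of this point. A bottle within 12 mm of this point passes; let go with 50 mm or more below the rim, it slides down inside by itself.
- flap (a joint): Angle of the orange flap that fills the opening, hinged along its +x edge: 0 shut (level), growing as it swings down into the box, stop at 1.5 rad; about 1.3 with the bottle in. A spring always drives it shut: pushing the bottle in takes some 2 to 5 N, most at the start, and the flap snaps shut once the bottle is through.
Things that resemble listed ones, but are neither listed nor needed, are in the scene too. What is shaped like the part that bears mouth but green or yellow is not meant. What is shaped like the red_vial but blue is not meant.

How it is judged:
By the outcome, as a careful person would: the job done as asked, in the order asked, and still so for the second after the job is handed in, with the robot touching nothing.
It also fails if it takes over 42 s, if anything falls off the work surface, if the arm or the gripper's body presses on something with over 40 N, if the wrist force passes 120 N, or if a joint passes its speed limit or range.

### The arm

A 6-joint arm with a two-finger parallel gripper is mounted at the origin on the work surface. World frame = base frame: x ahead of the robot, y to its left, z up, the work surface at z = 0. Lengths are in m, angles in rad, forces in N, time in s.
With the tool pointing down it reaches from about 0.3 to 0.875 m from the base axis. Payload 6.4 kg.
Tool frame: the origin (TCP) lies at the very end of the fingers, on their centre line; the grasp point (between the pads) lies tcp_to_grasp behind it (tcp_to_grasp is the distance from the TCP to the grasp point, in m); z points along the fingers, y is the direction in which the jaws open and shut (so a half turn about z gives the same grasp; the last joint's range is limited). The gripper opens to 85 mm and grips with 20 to 120 N. Pads are 22 mm wide; open, the fingers measure 114 mm over their backs; the gripper's body (76 mm by 85 mm) begins 54 mm behind the grasp point. The pads swing forward as they close: fully open they stand 13 mm farther back than shut.
Start: joints at [0.981, 0.181, 1.607, -0, 1.354, -0.206], TCP at [0.215, 0.533, 0.231] pointing down, gripper open.
Joint ranges: [-2.99, 2.99], [-0.89, 2.07], [0.3, 2.58], [-1.14, 4.28], [0, 2.63], [-3.12, 3.12]. Speed limits (rad/s): [2.57, 2.57, 3.01, 3.14, 3.14, 3.14].

### API

Orientations are given as a unit quaternion [w, x, y, z].
In Python, from bench import get_obs, camera, hand_in, tcp_to_grasp gives the robot as it stands.
- The arm moves only by the shell command python3 -m inch 'ROWS' [OPENING]. ROWS is JSON, a list of rows, each an object with "delta_pos": the shift along the tool's x, y, z in cm, a list of three; "rotation": the turn, a rotation vector about the tool's x, y, z in rad, a list of three. In form: [{"delta_pos": [x, y, z], "rotation": [rx, ry, rz]}, ...]. A call has 1 to 10 rows; each row shifts and turns the commanded pose from where the row before left it, along the tool's axes as they then stand; what a row does not reach is not made up. A row lasts 1/10 s, in which the tool goes at most 50 mm and 8.59 degrees, less where a joint would pass 70% of its speed; a pose out of reach is approached as far as the arm can. A call is refused whole if a number of a shift passes 5 or a number of a turn 0.15, either way. A call with a gripper value outside its range is refused whole. OPENING is the finger opening in cm, from 0 to 8.54, set as the call begins (- or left out, the last holds). The fingers move at their own pace and stop on an object; the grip force is fixed at half the most. Time passes only in rows, so rows that do not move let the fingers close. It gives the time, the measured TCP pose, the force and the opening at its end, in the units of the state.
- get_obs(): the state, without advancing time (a new reading comes with each control period).
- camera(name): name is "scene" or "top" or "wrist"; returns a dict with "color" (480x640x3 uint8, red, green, blue), "vfov" (degrees; the focal length in pixels is half the picture's height over the tangent of half this angle, whatever the lens; pixels are square), "cx", "cy" (the principal point, pixels), "eye" and "orientation" of the camera in the world; the wrist camera has in their place "T_tool_cam" (4x4, takes a point from camera to tool coordinates, whose origin is the TCP and whose axes are the flange's). Camera axes: x right, y down, z forward; pixel columns grow to the right and rows downward; lengths in m; the calibration is good to about 2 mm. A picture is of the moment at which its call begins: read the wrist's pose just before it. There is no depth.
- hand_in(): hands the job in, once; it reports no verdict.
The state is a dict: "time_s": time; "q": joint angles; "dq": joint speeds; "joint_efforts": joint torques, N m; "eef_pos": TCP position; "eef_rot": TCP orientation; "wrist_force": force on the tool from outside, world axes, zero at the start; "torque": the same for the moment, N m; "opening": opening from 0.0 (shut) to 1.0 (fully open).
Only numpy, scipy, OpenCV 4.12 (cv2) and the standard library are available. Lean on these libraries where they do the work, as an engineer would, in place of code of your own. Each camera call takes 0.05 s, during which the arm holds its last target.

## Working session

There is one attempt and no reset: what is moved stays moved. The work goes in short steps, Python scripts to look and compute and a shell command to move; the robot and the scene stay as the last step left them, time stands still between calls to the robot, and variables do not carry over. Pictures are saved under pics/ and viewed, and the job is handed in when it is done.

```bash
ls; mkdir -p pics
cat > h.py <<'E'
import numpy as np, cv2
from scipy.spatial.transform import Rotation as R
from bench import get_obs, camera, hand_in, tcp_to_grasp
def rot(q): return R.from_quat([q[1],q[2],q[3],q[0]]).as_matrix()
def snap(name,fn=None):
    o=get_obs(); c=camera(name)
    if fn: cv2.imwrite('pics/'+fn,c['color'][:,:,::-1])
    if 'eye' in c: c['E']=np.array(c['eye']); c['Rm']=rot(c['orientation']) if np.size(c['orientation'])==4 else np.array(c['orientation'])
    else:
        T=np.eye(4);T[:3,:3]=rot(o['eef_rot']);T[:3,3]=o['eef_pos'];M=T@np.array(c['T_tool_cam']);c['E']=M[:3,3];c['Rm']=M[:3,:3]
    c['f']=c['color'].shape[0]/2/np.tan(np.radians(c['vfov'])/2)
    return c
def ray(c,u,v):
    d=c['Rm']@np.array([(u-c['cx'])/c['f'],(v-c['cy'])/c['f'],1]); return c['E'],d/np.linalg.norm(d)
def onz(c,u,v,z):
    e,d=ray(c,u,v); return e+d*(z-e[2])/d[2]
def proj(c,p):
    q=c['Rm'].T@(np.array(p)-c['E']); return c['cx']+c['f']*q[0]/q[2], c['cy']+c['f']*q[1]/q[2]
def cross(r1,r2):
    A=np.zeros((3,3));b=np.zeros(3)
    for e,d in (r1,r2):
        P=np.eye(3)-np.outer(d,d);A+=P;b+=P@e
    return np.linalg.solve(A,b)
E
python3 - <<'E'
from h import *
print(get_obs(), tcp_to_grasp() if callable(tcp_to_grasp) else tcp_to_grasp)
for n in ('scene','top','wrist'):
    c=snap(n,n+'0.png'); print(n,c['E'],c['Rm'].round(3).tolist(),c['f'],c['cx'],c['cy'])
E
```

```text
pics
{'time_s': 0.0, 'q': array([ 9.80695242e-01,  1.81554151e-01,  1.60800920e+00, -1.77929059e-05,
        1.35383562e+00, -2.06308071e-01]), 'dq': array([ 5.60273168e-04, -1.34660624e-04,  3.37903454e-04, -5.67065655e-05,
        2.81117200e-04, -2.49769619e-04]), 'joint_efforts': array([-1.17069198e-04, -4.44844615e+01, -3.51356363e+01, -2.97224688e-05,
        8.50566983e-03,  2.50024065e-06]), 'eef_pos': array([0.21497439, 0.53269115, 0.23037623]), 'eef_rot': array([-3.42205549e-04,  1.90718966e-01,  9.81644263e-01, -8.35861682e-04]), 'wrist_force': array([ 0.05433455,  0.13887727, -0.47479202]), 'torque': array([ 0.02913729, -0.02070016,  0.02077974]), 'opening': 0.9963387883341315} 0.0187
scene [ 0.35752119 -0.18962818  1.00163798] [[0.607, -0.759, 0.235], [-0.795, -0.578, 0.185], [-0.005, -0.299, -0.954]] 442.32901932296966 313.7210839437504 234.5713453035947
top [ 0.42976941 -0.01048027  1.17058628] [[-0.008, -0.989, 0.145], [-1.0, 0.006, -0.017], [0.016, -0.145, -0.989]] 582.3655113056177 324.40225376275083 238.6576851557321
wrist [0.15249989 0.55906803 0.37359011] [[0.373, 0.894, 0.247], [0.928, -0.359, -0.101], [-0.002, 0.266, -0.964]] 392.25569861266655 327.9023241062746 238.65479511202392
```

View pics/scene0.png

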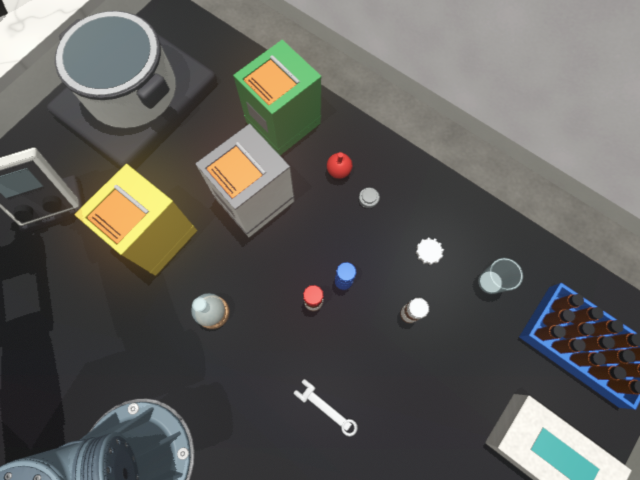

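View pics/top0.png

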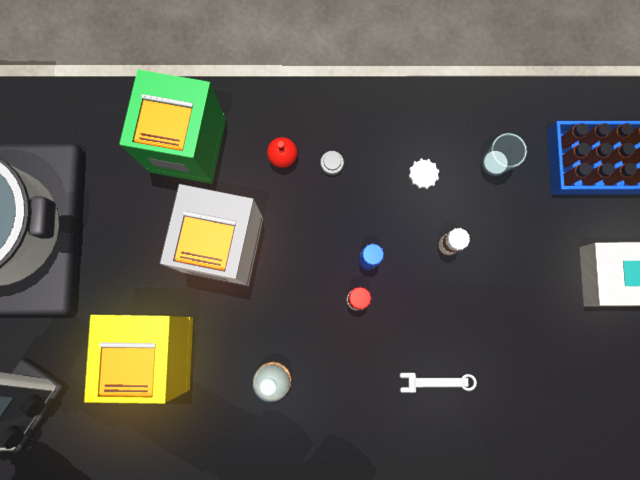

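View pics/wrist0.png

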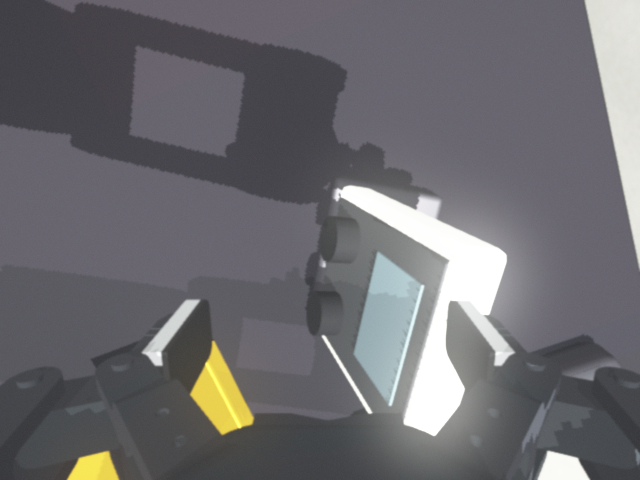

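Candidates, by their pixels in the top view:
- **Red-cap bottle:** (359,299) is the choice. The others are the blue one at (371,257), the white cap at (457,239) and a red apple-like thing at (282,153).
- **Box:** the white/grey one with its flap at (205,242) is the choice. The green one at (160,122) and the yellow one at (127,370) are decoys.

Next I'll measure and check a close crop.

Run:
```python
from h import *
t=snap('top');s=snap('scene')
def cs(c,lo,hi,box):
    h=cv2.cvtColor(c['color'],cv2.COLOR_RGB2HSV); m=cv2.inRange(h,lo,hi)
    z=np.zeros_like(m);x0,y0,x1,y1=box;z[y0:y1,x0:x1]=m[y0:y1,x0:x1]
    k=max(cv2.findContours(z,cv2.RETR_EXTERNAL,cv2.CHAIN_APPROX_NONE)[0],key=cv2.contourArea);return k
for n,c,b in(('top',t,(335,275,385,325)),('scene',s,(295,275,335,325))):
    k=cs(c,(0,120,120),(8,255,255),b); (u,v),r=cv2.minEnclosingCircle(k);print(n,cv2.boundingRect(k),u,v,r,onz(c,u,v,.105),onz(c,u,v,.095))
for n,c,b in(('top',t,(165,205,245,275)),('scene',s,(200,140,268,200))):
    k=cs(c,(8,120,120),(25,255,255),b); q=cv2.minAreaRect(k); B=cv2.boxPoints(q)
    print(n,q,[onz(c,*p,.19)[:2].round(4).tolist() for p in B], onz(c,*q[0],.19))
    print(cv2.contourArea(k))
a=cv2.resize(t['color'][170:320,150:400],None,fx=3,fy=3,interpolation=cv2.INTER_CUBIC);cv2.imwrite('pics/crop.png',a[:,:,::-1])
# others
for n,u,v in(('blue',371,257),('white',457,239)): print(n,onz(t,u,v,.105))
print('flask',onz(t,272,381,.1),'box',onz(t,165,264,.19),onz(t,243,284,.19),onz(t,180,185,.19),onz(t,262,198,.19))
```

```text
top (349, 287, 22, 23) 359.3666687011719 298.0 11.349156379699707 [ 0.4761823  -0.09145006  0.105     ] [ 0.47661786 -0.09220992  0.095     ]
scene (303, 285, 21, 20) 312.7755126953125 294.7550964355469 10.30009651184082 [ 0.47512622 -0.09233747  0.105     ] [ 0.47643784 -0.09125241  0.095     ]
top ((203.78848266601562, 243.05770874023438), (52.166893005371094, 45.6950569152832), 11.309932708740234) [[0.5381, 0.2272], [0.6148, 0.2142], [0.5966, 0.1269], [0.5202, 0.1409]] [0.56719871 0.17733865 0.19      ]
2258.0
scene ((233.74391174316406, 171.30490112304688), (40.13665771484375, 39.199615478515625), 51.34019470214844) [[0.5378, 0.2267], [0.6176, 0.2133], [0.5942, 0.1274], [0.5167, 0.142]] [0.56607857 0.17693299 0.19      ]
1433.5
blue [ 0.55127413 -0.11420059  0.105     ]
white [ 0.58384087 -0.2747191   0.105     ]
flask [0.32954297 0.06736993 0.1       ] box [0.5319895  0.24167817 0.19      ] [0.49737986 0.11020548 0.19      ] [0.66819056 0.22026804 0.19      ] [0.64469008 0.07941513 0.19      ]
```

View pics/crop.png

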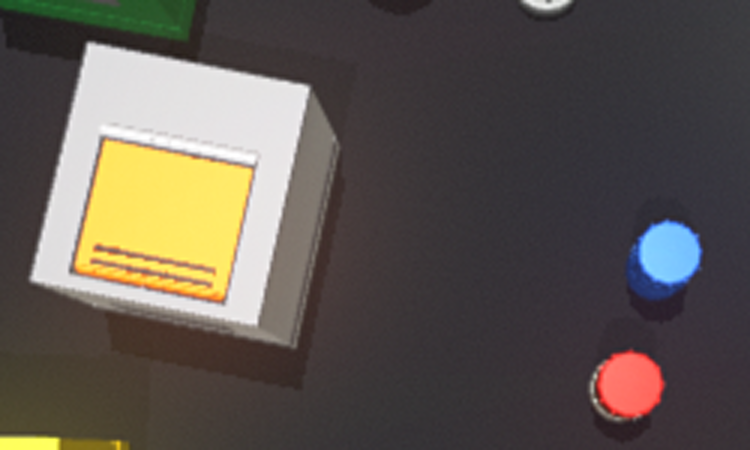

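The crop confirms it: the red cap is at about (359,298) and the blue bottle is beside it at about 78 mm. In the scene view the white box's flap is at (234,171). Mouth is near (0.567, 0.177) with the box yawed about -10.5°. I'll grasp with the jaws across the red–blue line.

```bash
python3 -m inch '[{"delta_pos":[0,0,-3],"rotation":[0,0,-0.07]},{"delta_pos":[0,0,-3],"rotation":[0,0,-0.07]},{"delta_pos":[0,0,0],"rotation":[0,0,0]}]' 8.54
cat > togo.py <<'E'
import sys
from h import *
o=get_obs();M=rot(o['eef_rot']);d=np.array([float(a) for a in sys.argv[1:4]])-o['eef_pos']
y=M[:,1];print('t',o['time_s'],'pos',o['eef_pos'].round(4),'tool delta cm',(M.T@d*100).round(2),'jaw yaw',np.degrees(np.arctan2(y[1],y[0])),'tilt',M[:,2].round(4),'F',o['wrist_force'].round(1),'op',o['opening'])
E
python3 togo.py .476 -.092 .22
```

```text
time_s: 0.55
eef_pos: [0.2165, 0.5351, 0.2962]
eef_rot: [0.002, 0.121, 0.993, 0.004]
wrist_force: [0.0, -0.4, 0.6]
opening: 0.997
t 0.55 pos [0.2165 0.5351 0.2962] tool delta cm [-40.21 -54.72   7.32] jaw yaw 76.13095557515013 tilt [ 0.0044  0.0067 -1.    ] F [ 0.  -0.4  0.6] op 0.9973706295173383
```

```bash
python3 -m inch '[{"delta_pos":[-3,-4.1,0],"rotation":[0,0,0]},{"delta_pos":[-3,-4.1,0],"rotation":[0,0,0]},{"delta_pos":[-3,-4.1,0],"rotation":[0,0,0]},{"delta_pos":[-3,-4.1,0],"rotation":[0,0,0]},{"delta_pos":[-3,-4.1,0],"rotation":[0,0,0]},{"delta_pos":[-3,-4.1,0],"rotation":[0,0,0]},{"delta_pos":[-3,-4.1,0],"rotation":[0,0,0]},{"delta_pos":[-3,-4.1,0],"rotation":[0,0,0]},{"delta_pos":[-3,-4.1,0],"rotation":[0,0,0]},{"delta_pos":[-3,-4.1,0],"rotation":[0,0,0]}]'
python3 togo.py .476 -.092 .22
```

```text
time_s: 1.55
eef_pos: [0.4045, 0.0684, 0.291]
eef_rot: [0.0, 0.122, 0.993, 0.0]
wrist_force: [0.7, 0.5, -0.8]
opening: 1.0
t 1.55 pos [0.4045 0.0684 0.291 ] tool delta cm [-10.81 -13.83   7.11] jaw yaw 75.98947674797792 tilt [ 5.e-04  1.e-04 -1.e+00] F [ 0.7  0.5 -0.8] op 0.9995078533071127
```

```bash
python3 -m inch '[{"delta_pos":[-3,-4,1],"rotation":[0,0,0]},{"delta_pos":[-3,-4,2],"rotation":[0,0,0]},{"delta_pos":[-2,-2.5,2],"rotation":[0,0,0]},{"delta_pos":[0,0,0],"rotation":[0,0,0]},{"delta_pos":[0,0,0],"rotation":[0,0,0]}]'
python3 togo.py .476 -.092 .22; python3 -c "
from h import *
c=snap('wrist','w1.png')
print(proj(c,[.476,-.092,.105]))"
```

```text
time_s: 2.05
eef_pos: [0.4543, -0.0469, 0.2419]
eef_rot: [-0.001, 0.123, 0.992, 0.0]
wrist_force: [0.6, -0.1, 0.5]
opening: 0.999
t 2.05 pos [ 0.4543 -0.0469  0.2419] tool delta cm [-3.21 -3.85  2.18] jaw yaw 75.90474977347662 tilt [-0.0023  0.0012 -1.    ] F [ 0.6 -0.1  0.5] op 0.9988578584419494
(np.float64(275.67822836579796), np.float64(267.4973587705706))
```

View pics/w1.png

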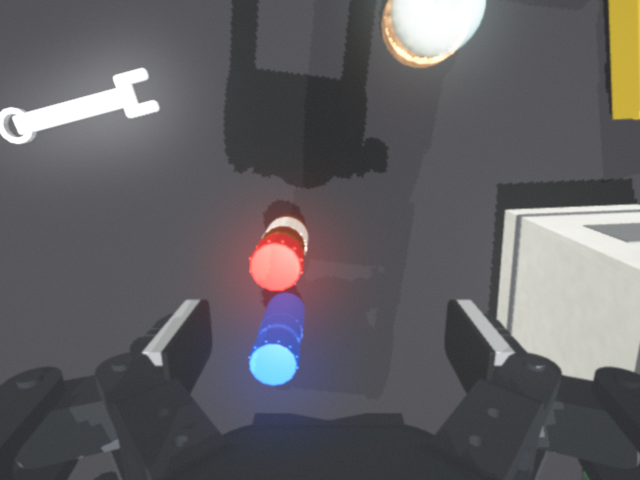

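The wrist picture shows the red cap at (275,267), against a predicted (276,267), on an amber bottle with a pale label. The blue one is at (274,363). I'll centre over it and check from above.

```bash
python3 -m inch '[{"delta_pos":[-1.6,-2,0],"rotation":[0,0,0]},{"delta_pos":[-1.6,-1.9,0],"rotation":[0,0,0]},{"delta_pos":[0,0,2],"rotation":[0,0,0]},{"delta_pos":[0,0,2],"rotation":[0,0,0]},{"delta_pos":[0,0,2],"rotation":[0,0,0]},{"delta_pos":[0,0,2],"rotation":[0,0,0]},{"delta_pos":[0,0,0],"rotation":[0,0,0]},{"delta_pos":[0,0,0],"rotation":[0,0,0]}]'
python3 togo.py .476 -.092 .067; python3 -c "
from h import *
c=snap('wrist','w2.png')
k=cv2.inRange(cv2.cvtColor(c['color'],cv2.COLOR_RGB2HSV),(0,120,120),(8,255,255))
k=max(cv2.findContours(k,cv2.RETR_EXTERNAL,cv2.CHAIN_APPROX_NONE)[0],key=cv2.contourArea)
print(cv2.boundingRect(k),proj(c,[.476,-.092,.105]))"
```

```text
time_s: 2.9
eef_pos: [0.4768, -0.0913, 0.1639]
eef_rot: [0.0, 0.121, 0.993, -0.0]
wrist_force: [0.2, 0.7, 0.4]
opening: 1.003
t 2.9 pos [ 0.4768 -0.0913  0.1639] tool delta cm [ 0.07 -0.09  9.69] jaw yaw 76.11798608731425 tilt [ 7.e-04 -2.e-04 -1.e+00] F [0.2 0.7 0.4] op 1.0032683839494645
(288, 211, 73, 80) (np.float64(324.6333346309117), np.float64(258.52778788669787))
```

View pics/w2.png

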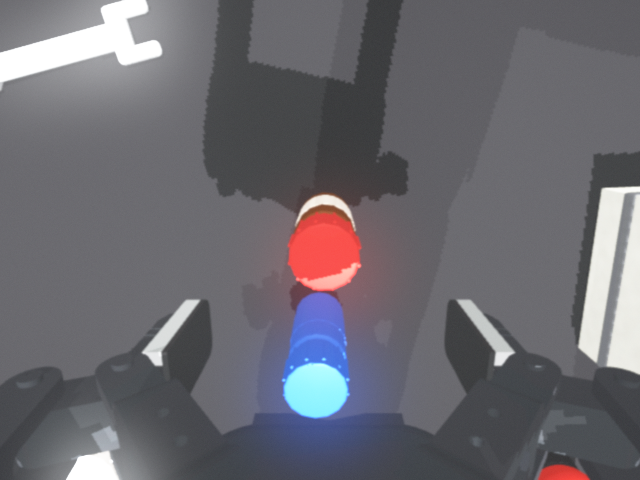

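The cap is centred between the fingers at (325,254), and the blue bottle at (316,388) is clear of both. I'm going down and closing.

```bash
python3 -m inch '[{"delta_pos":[0,0,1.6],"rotation":[0,0,0]},{"delta_pos":[0,0,1.6],"rotation":[0,0,0]},{"delta_pos":[0,0,1.6],"rotation":[0,0,0]},{"delta_pos":[0,0,1.6],"rotation":[0,0,0]},{"delta_pos":[0,0,1.6],"rotation":[0,0,0]},{"delta_pos":[0,0,1.6],"rotation":[0,0,0]},{"delta_pos":[0,0,0],"rotation":[0,0,0]},{"delta_pos":[0,0,0],"rotation":[0,0,0]}]'
python3 -m inch '[{"delta_pos":[0,0,0],"rotation":[0,0,0]},{"delta_pos":[0,0,0],"rotation":[0,0,0]},{"delta_pos":[0,0,0],"rotation":[0,0,0]},{"delta_pos":[0,0,0],"rotation":[0,0,0]},{"delta_pos":[0,0,0],"rotation":[0,0,0]},{"delta_pos":[0,0,0],"rotation":[0,0,0]},{"delta_pos":[0,0,0],"rotation":[0,0,0]},{"delta_pos":[0,0,0],"rotation":[0,0,0]}]' 2.5
python3 togo.py .476 -.092 .067;  python3 -c "
from h import *
snap('wrist','w3.png')"
```

```text
time_s: 3.75
eef_pos: [0.4774, -0.0924, 0.0682]
eef_rot: [0.001, 0.121, 0.993, -0.0]
wrist_force: [0.5, 0.0, -0.5]
opening: 1.0
time_s: 4.55
eef_pos: [0.4772, -0.0926, 0.0678]
eef_rot: [0.001, 0.122, 0.993, -0.0]
wrist_force: [-0.7, 0.2, 6.2]
opening: 0.457
t 4.55 pos [ 0.4772 -0.0926  0.0678] tool delta cm [0.13 0.03 0.08] jaw yaw 76.02917110780497 tilt [ 1.2e-03 -7.0e-04 -1.0e+00] F [-0.7  0.2  6.2] op 0.45709241244296367
```

View pics/w3.png

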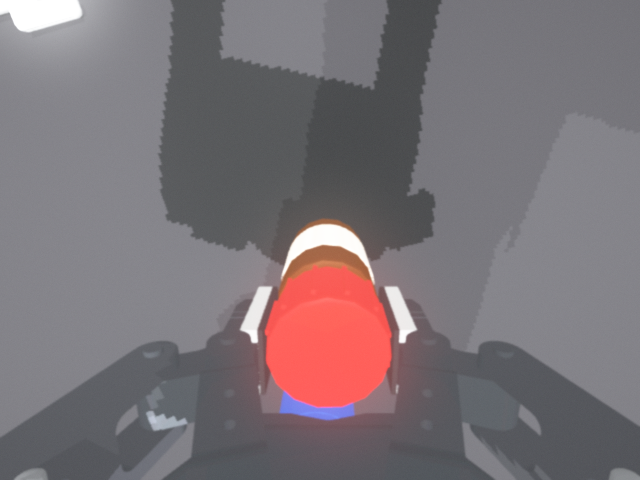

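The cap is held squarely between the pads at a 39 mm opening. Lifting.

```bash
python3 -m inch '[{"delta_pos":[0,0,-1.5],"rotation":[0,0,0]},{"delta_pos":[0,0,-2.5],"rotation":[0,0,0]},{"delta_pos":[0,0,-3],"rotation":[0,0,0]},{"delta_pos":[0,0,-3],"rotation":[0,0,0]},{"delta_pos":[0,0,-3],"rotation":[0,0,0]},{"delta_pos":[0,0,-3],"rotation":[0,0,0]},{"delta_pos":[0,0,-3],"rotation":[0,0,0]},{"delta_pos":[0,0,-3],"rotation":[0,0,0]},{"delta_pos":[0,0,-1.5],"rotation":[0,0,0]},{"delta_pos":[0,0,0],"rotation":[0,0,0]}]'
python3 togo.py .5675 .1775 .302;  python3 -c "
from h import *
snap('scene','s2.png')"
```

```text
time_s: 5.6
eef_pos: [0.4776, -0.0927, 0.3044]
eef_rot: [0.002, 0.122, 0.993, -0.001]
wrist_force: [0.1, -0.5, -2.3]
opening: 0.453
t 5.6 pos [ 0.4776 -0.0927  0.3044] tool delta cm [-2.2  28.39  0.22] jaw yaw 76.03303197708571 tilt [ 0.0043 -0.0019 -1.    ] F [ 0.1 -0.5 -2.3] op 0.45303568968296704
```

View pics/s2.png

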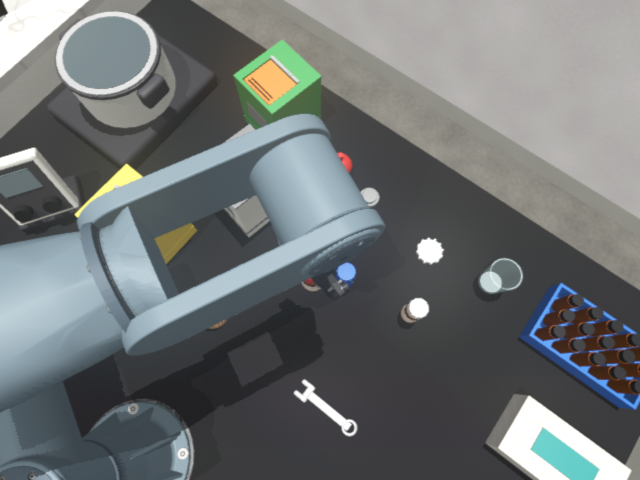

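The arm hides the bottle, but the blue and white-cap bottles are undisturbed and the wrist carries about 2 N. Going over the box.

```bash
python3 -m inch '[{"delta_pos":[-0.2,1.5,0],"rotation":[0,0,0]},{"delta_pos":[-0.3,3,0],"rotation":[0,0,0]},{"delta_pos":[-0.2,3,0],"rotation":[0,0,0]},{"delta_pos":[-0.3,3.5,0],"rotation":[0,0,0]},{"delta_pos":[-0.2,3.5,0],"rotation":[0,0,0]},{"delta_pos":[-0.2,3.5,0],"rotation":[0,0,0]},{"delta_pos":[-0.3,3.5,0],"rotation":[0,0,0]},{"delta_pos":[-0.2,3,0],"rotation":[0,0,0]},{"delta_pos":[-0.2,2.5,0],"rotation":[0,0,0]},{"delta_pos":[-0.1,1.4,0],"rotation":[0,0,0]}]'
python3 -m inch '[{"delta_pos":[0,0,0],"rotation":[0,0,0]},{"delta_pos":[0,0,0],"rotation":[0,0,0]},{"delta_pos":[0,0,0],"rotation":[0,0,0]}]'
python3 togo.py .5675 .1775 .302;  python3 -c "
from h import *
c=snap('wrist','w4.png');snap('top','t4.png');snap('scene','s4.png')
a=np.radians(-10.5);X=np.array([np.cos(a),np.sin(a),0]);Y=np.array([-X[1],X[0],0])
for s,t in((-1,-1),(-1,1),(1,1),(1,-1)): print(proj(c,np.array([.5675,.1775,.19])+.04*s*X+.045*t*Y))"
```

```text
time_s: 6.65
eef_pos: [0.5657, 0.1798, 0.2994]
eef_rot: [-0.002, 0.121, 0.993, -0.0]
wrist_force: [0.2, 0.0, -1.2]
opening: 0.456
time_s: 6.95
eef_pos: [0.5662, 0.1769, 0.3015]
eef_rot: [-0.0, 0.122, 0.993, -0.0]
wrist_force: [0.3, -0.3, -1.9]
opening: 0.455
t 6.95 pos [0.5662 0.1769 0.3015] tool delta cm [-0.11  0.09 -0.05] jaw yaw 75.96803061510532 tilt [-9.e-04 -5.e-04 -1.e+00] F [ 0.3 -0.3 -1.9] op 0.4548220929680235
(np.float64(254.8717468715979), np.float64(180.9971728230306))
(np.float64(394.08322480121), np.float64(172.56022427477046))
(np.float64(395.85147967877526), np.float64(288.06047561945707))
(np.float64(267.37945660292826), np.float64(295.21404305764094))
```

View pics/w4.png

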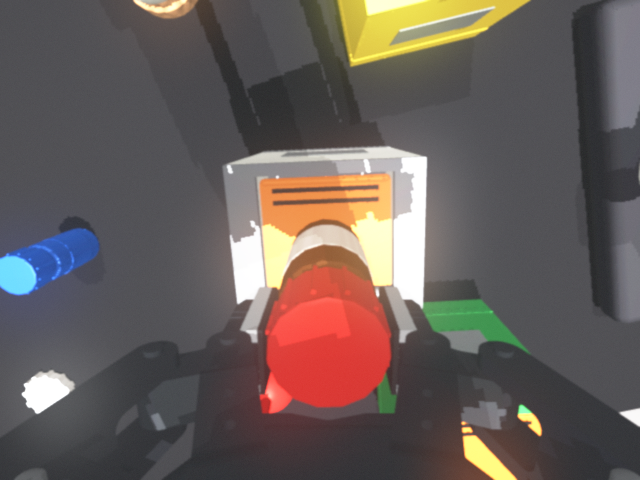

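View pics/t4.png

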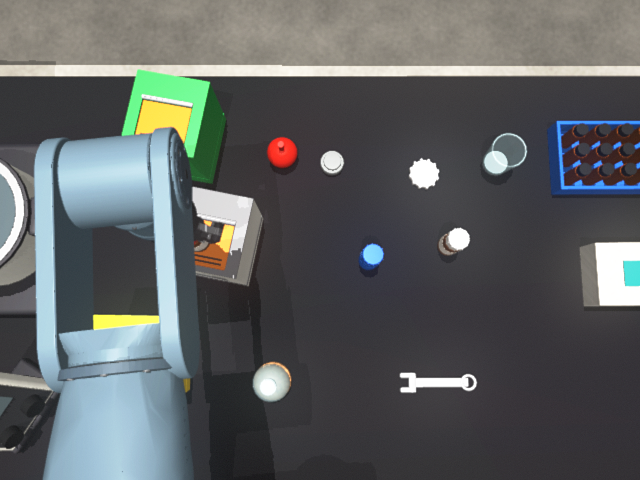

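View pics/s4.png

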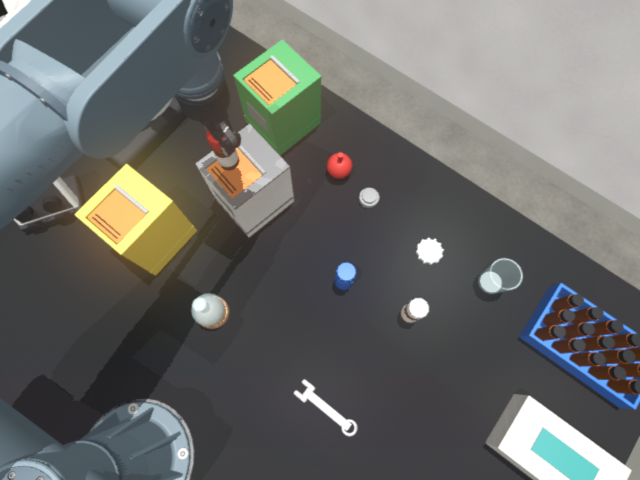

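Against the wrist picture, the flap's near edge is at (262–392, ~177). I predicted (255–394, ~177), so the bottle is centred within about 2 mm. The scene view shows it held upright above the flap at (228,155). I'm pushing it in, with a check midway.

```bash
python3 -m inch '[{"delta_pos":[-0.1,0.05,1.2],"rotation":[0,0,0]},{"delta_pos":[0,0,1.2],"rotation":[0,0,0]},{"delta_pos":[0,0,1.2],"rotation":[0,0,0]},{"delta_pos":[0,0,1.2],"rotation":[0,0,0]},{"delta_pos":[0,0,1.2],"rotation":[0,0,0]},{"delta_pos":[0,0,1],"rotation":[0,0,0]},{"delta_pos":[0,0,0],"rotation":[0,0,0]}]'
python3 togo.py .5675 .1775 .2005;  python3 -c "
from h import *
snap('scene','s5.png')"
```

```text
time_s: 7.8
eef_pos: [0.5662, 0.1782, 0.2295]
eef_rot: [-0.002, 0.122, 0.993, -0.0]
wrist_force: [-1.5, -0.4, -1.4]
opening: 0.458
t 7.8 pos [0.5662 0.1782 0.2295] tool delta cm [-0.16 -0.04  2.9 ] jaw yaw 76.03669657931466 tilt [-4.2e-03 -3.0e-04 -1.0e+00] F [-1.5 -0.4 -1.4] op 0.45771678896354373
```

```bash
python3 -c "
import cv2;a=cv2.imread('pics/s5.png')[90:250,160:340];cv2.imwrite('pics/s5c.png',cv2.resize(a,None,fx=3.5,fy=3.5,interpolation=2))"
```

```text
(no output)
```

View pics/s5c.png

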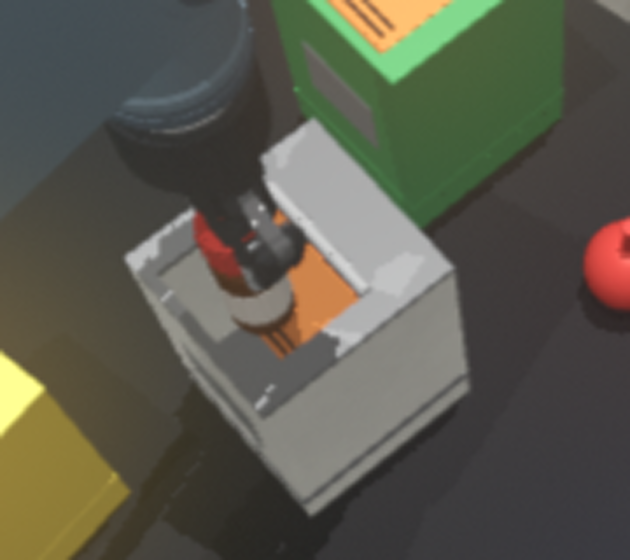

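The crop shows the bottle inside the opening and the orange flap swung down on its hinge side (about (320,290) in the crop). I'll continue to about 57 mm below the rim.

```bash
python3 -m inch '[{"delta_pos":[0,0,1],"rotation":[0,0,0]},{"delta_pos":[0,0,1],"rotation":[0,0,0]},{"delta_pos":[0,0,0.9],"rotation":[0,0,0]},{"delta_pos":[0,0,0],"rotation":[0,0,0]},{"delta_pos":[0,0,0],"rotation":[0,0,0]},{"delta_pos":[0,0,0],"rotation":[0,0,0]}]'
python3 togo.py .5675 .1775 .2005;  python3 -c "
from h import *
c=snap('scene','s6.png');snap('wrist','w6.png')
import cv2;a=cv2.imread('pics/s6.png')[90:250,160:340];cv2.imwrite('pics/s6c.png',cv2.resize(a,None,fx=3.5,fy=3.5,interpolation=2))"
```

```text
time_s: 8.45
eef_pos: [0.5678, 0.1783, 0.2032]
eef_rot: [0.0, 0.122, 0.993, 0.0]
wrist_force: [-1.1, 0.6, -1.4]
opening: 0.453
t 8.45 pos [0.5678 0.1783 0.2032] tool delta cm [ 0.01 -0.09  0.27] jaw yaw 76.03321642077958 tilt [ 5.e-04  0.e+00 -1.e+00] F [-1.1  0.6 -1.4] op 0.4526058772690475
```

View pics/s6c.png

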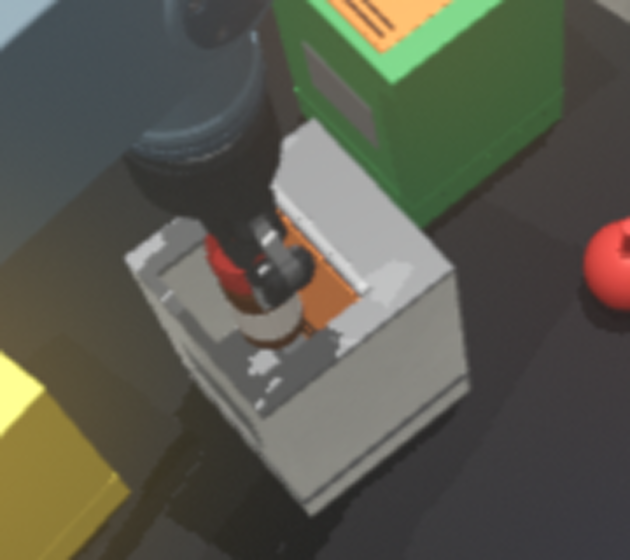

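View pics/w6.png

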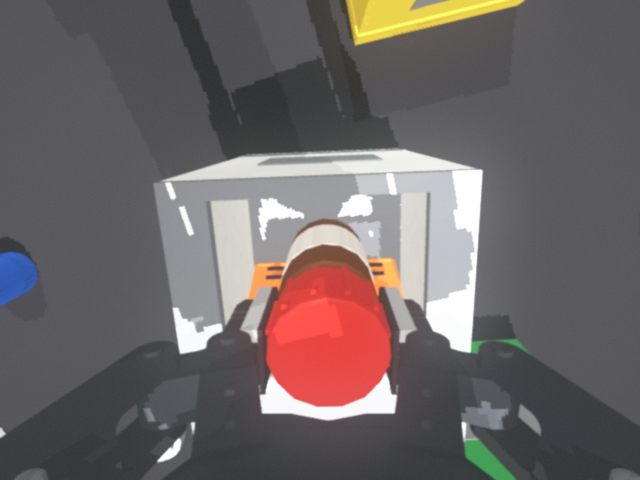

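It's centred in the opening with the flap well open and the base about 54 mm below the rim. I'll go 4 mm deeper, release, then draw straight up.

```bash
python3 -m inch '[{"delta_pos":[0,0,0.4],"rotation":[0,0,0]},{"delta_pos":[0,0,0],"rotation":[0,0,0]},{"delta_pos":[0,0,0],"rotation":[0,0,0]}]'
python3 -m inch '[{"delta_pos":[0,0,0],"rotation":[0,0,0]},{"delta_pos":[0,0,0],"rotation":[0,0,0]},{"delta_pos":[0,0,0],"rotation":[0,0,0]},{"delta_pos":[0,0,0],"rotation":[0,0,0]},{"delta_pos":[0,0,0],"rotation":[0,0,0]}]' 7
python3 togo.py .5675 .1775 .2005;  python3 -c "
from h import *
c=snap('wrist','w7.png')"
```

```text
time_s: 8.85
eef_pos: [0.5674, 0.1783, 0.1988]
eef_rot: [-0.0, 0.122, 0.993, -0.0]
wrist_force: [-1.0, 0.5, -2.5]
opening: 0.454
time_s: 9.35
eef_pos: [0.5677, 0.1783, 0.1991]
eef_rot: [0.0, 0.122, 0.993, 0.0]
wrist_force: [0.4, 1.0, -0.1]
opening: 0.816
t 9.35 pos [0.5677 0.1783 0.1991] tool delta cm [-0.   -0.08 -0.14] jaw yaw 76.03247240155991 tilt [ 4.e-04  0.e+00 -1.e+00] F [ 0.4  1.  -0.1] op 0.8157597844383989
```

View pics/w7.png

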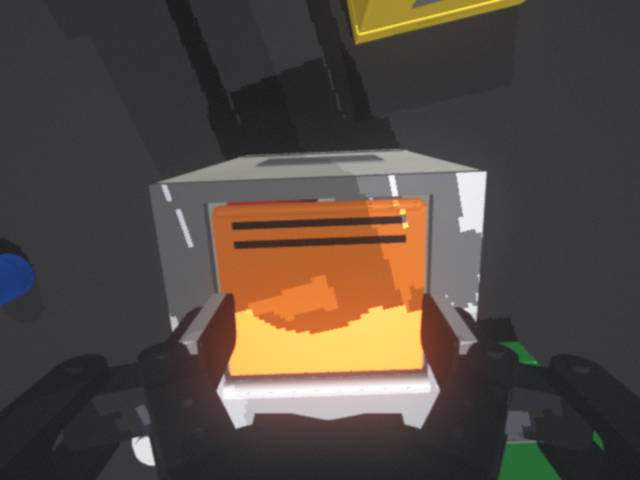

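The bottle has dropped and the flap is almost level, but a red sliver shows at its free edge at (270,203). I'll draw up and check that it isn't caught.

```bash
python3 -m inch '[{"delta_pos":[0,0,-1.5],"rotation":[0,0,0]},{"delta_pos":[0,0,-2],"rotation":[0,0,0]},{"delta_pos":[0,0,-2],"rotation":[0,0,0]},{"delta_pos":[0,0,-2],"rotation":[0,0,0]},{"delta_pos":[0,0,-2],"rotation":[0,0,0]},{"delta_pos":[0,0,-1],"rotation":[0,0,0]},{"delta_pos":[0,0,0],"rotation":[0,0,0]},{"delta_pos":[0,0,0],"rotation":[0,0,0]}]'
python3 togo.py .5675 .1775 .2005;  python3 -c "
from h import *
c=snap('wrist','w8.png')"
```

```text
time_s: 10.2
eef_pos: [0.5673, 0.1782, 0.3036]
eef_rot: [-0.0, 0.122, 0.993, -0.0]
wrist_force: [0.4, 0.6, -0.1]
opening: 0.82
t 10.2 pos [0.5673 0.1782 0.3036] tool delta cm [-0.04 -0.07 10.31] jaw yaw 76.02974321750972 tilt [-4.e-04 -1.e-04 -1.e+00] F [ 0.4  0.6 -0.1] op 0.8195197097876453
```

View pics/w8.png

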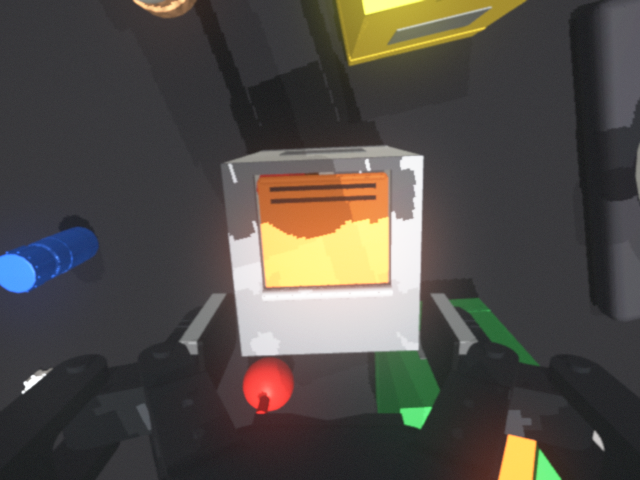

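```bash
python3 -m inch '[{"delta_pos":[2,1.5,-0.5],"rotation":[0,0,0]},{"delta_pos":[3,2.3,0],"rotation":[0,0,0]},{"delta_pos":[3.5,2.5,0],"rotation":[0,0,0]},{"delta_pos":[3.5,2.5,0],"rotation":[0,0,0]},{"delta_pos":[3.5,2.5,0],"rotation":[0,0,0]},{"delta_pos":[3.5,2.5,0],"rotation":[0,0,0]},{"delta_pos":[3.5,2.5,0],"rotation":[0,0,0]},{"delta_pos":[3.5,2.5,0],"rotation":[0,0,0]},{"delta_pos":[3,2.3,0],"rotation":[0,0,0]},{"delta_pos":[2,1.5,0],"rotation":[0,0,0]}]'
python3 -m inch '[{"delta_pos":[0,0,0],"rotation":[0,0,0]},{"delta_pos":[0,0,0],"rotation":[0,0,0]}]'
python3 -c "
from h import *
for n,b in(('top',(90,60,260,410)),('scene',(160,60,340,250))):
    c=snap(n,n+'9.png');I=cv2.imread('pics/'+n+'0.png');J=cv2.imread('pics/'+n+'9.png')
    b=(155,180,270,295) if n=='top' else (190,120,300,240)
    f=lambda A:cv2.resize(A[b[1]:b[3],b[0]:b[2]],None,fx=3.4,fy=3.4,interpolation=2)
    cv2.imwrite('pics/'+n+'9c.png',np.hstack([f(I),f(J)]))
"
```

```text
time_s: 11.25
eef_pos: [0.3188, 0.4737, 0.3074]
eef_rot: [-0.001, 0.121, 0.993, -0.001]
wrist_force: [0.4, 0.9, -1.0]
opening: 0.819
time_s: 11.45
eef_pos: [0.3207, 0.4722, 0.3077]
eef_rot: [-0.0, 0.121, 0.993, -0.001]
wrist_force: [0.7, 0.1, 0.3]
opening: 0.82
```

View pics/top9c.png

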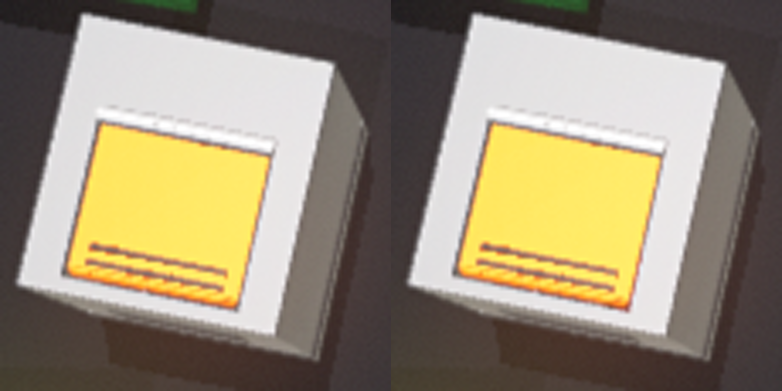

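View pics/scene9c.png

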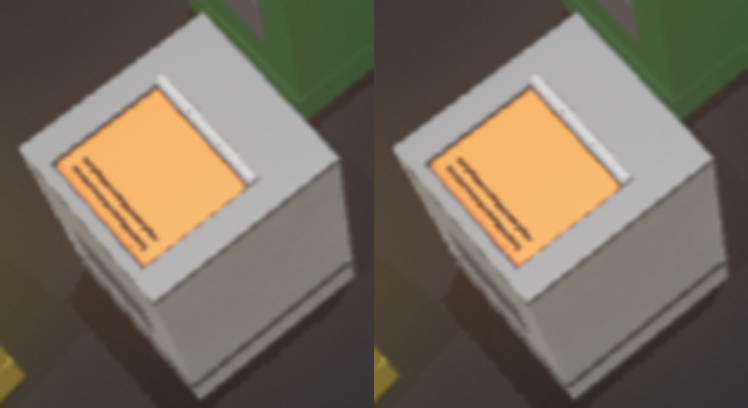

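View pics/top9.png

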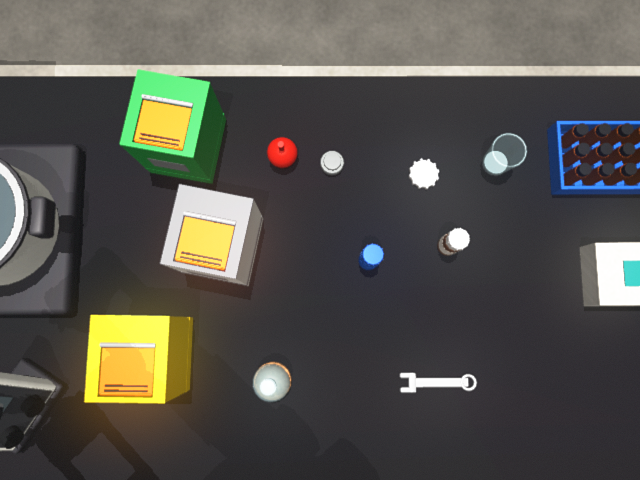

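The flap is level again at (205,242), as in the first picture. The white-cap bottle (457,239), the blue one and everything else stand where they were, and the arm is clear.

```bash
python3 -c "
from h import *
print(get_obs()['time_s'],get_obs()['dq'].round(3)); print(hand_in())"
```

```text
11.55 [-0.011 -0.006 -0.006  0.     0.     0.003]
the job is handed in; nothing more can be done
None
```

The red-capped amber bottle is in the white disposal box and the flap has shut behind it. I handed the job in at 11.6 s, well under the 42 s limit.

- **What I did:** I gripped the bottle by its cap and pushed it base first through the orange flap. I kept hold of it until its base was about 58 mm below the rim, with the flap well open in the pictures. Then I opened the fingers, drew straight up and moved the arm clear.
- **Last checks:** In the final top and scene pictures the flap lies level, as it did at the start. In the top picture the white-cap bottle, the blue bottle and everything else stand where they were. The highest wrist force in any reading was about 6 N, when the jaws closed on the cap.
- **One oddity:** Just after release a thin red sliver showed at the flap's free edge. In the final close-up only a faint reddish tint was left along the flap's edges. I took that to be the red cap showing through the gap, since the flap's outline matches the first picture. I could not see the bottle inside the shut box.

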